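# Transfer a row of tool cartons from goods-in to the storage rack

### The job

Move the stock from the three filled blue trays of the goods-in rack into the three empty blue trays of the storage rack, keeping the products in the same left-to-right order. The two flat cartons share one storage tray there: lay the large one down in it first and stack the small one squarely on top, with nothing overhanging. Set every carton down upright and flat, fully inside its tray, without dropping or tipping any.

Things in the scene. Friction and masses are not known exactly. Their poses are not given: they have to be found in the camera images.
- tall_carton_mid (a point): tall green square carton, 48 x 48 x 95 mm (x, y, z), 0.26 to 0.41 kg, rigid, upright. Point: its centre, half-way up; z up.
- medium_carton_mid (a point): brown carton of middling height, 66 x 40 x 70 mm (x, y, z), 0.24 to 0.38 kg, rigid, upright. Point: its centre, half-way up; z up.
- large_flat_mid (a point): larger of the two low flat green cartons, 80 x 60 x 40 mm (x, y, z), 0.29 to 0.45 kg, rigid. Point: its centre, half-way up; z up.
- small_flat_mid (a point): smaller of the two low flat green cartons, 44 x 34 x 30 mm (x, y, z), 0.10 to 0.15 kg, rigid. It starts in the same tray as the large flat one, on its robot side, with about 16 mm between them. Point: its centre, half-way up; z up.
- from_tall: Shallow blue tray, 168 x 124 x 16 mm, walls and floor 4 mm (inside 160 x 116 mm, floor's upper face 4 mm above the origin), fixed on a rack deck 40 mm above the table with 105 mm high end posts 290 mm either side of the middle tray. Origin: centre of its underside; x (168 mm) away from the robot, y to its left, z up. One of the goods-in rack's three: the tall carton starts in it.
- from_medium: Shallow blue tray, 168 x 124 x 16 mm, walls and floor 4 mm (inside 160 x 116 mm, floor's upper face 4 mm above the origin), fixed on a rack deck 40 mm above the table with 105 mm high end posts 290 mm either side of the middle tray. Origin: centre of its underside; x (168 mm) away from the robot, y to its left, z up. One of the goods-in rack's three: the medium carton starts in it.
- from_flat: Shallow blue tray, 168 x 124 x 16 mm, walls and floor 4 mm (inside 160 x 116 mm, floor's upper face 4 mm above the origin), fixed on a rack deck 40 mm above the table with 105 mm high end posts 290 mm either side of the middle tray. Origin: centre of its underside; x (168 mm) away from the robot, y to its left, z up. One of the goods-in rack's three: both flat cartons start in it.
- to_left: Shallow blue tray, 120 x 124 x 16 mm, walls and floor 4 mm (inside 112 x 116 mm, floor's upper face 4 mm above the origin), fixed on a rack deck 40 mm above the table with 105 mm high end posts 290 mm either side of the middle tray. Origin: centre of its underside; x (120 mm) away from the robot, y to its left, z up. The storage rack's tray at the robot's left (+y) end of the row; empty at the start.
- to_middle: Shallow blue tray, 120 x 124 x 16 mm, walls and floor 4 mm (inside 112 x 116 mm, floor's upper face 4 mm above the origin), fixed on a rack deck 40 mm above the table with 105 mm high end posts 290 mm either side of the middle tray. Origin: centre of its underside; x (120 mm) away from the robot, y to its left, z up. The storage rack's tray in the middle of the row; empty at the start.
- to_right: Shallow blue tray, 120 x 124 x 16 mm, walls and floor 4 mm (inside 112 x 116 mm, floor's upper face 4 mm above the origin), fixed on a rack deck 40 mm above the table with 105 mm high end posts 290 mm either side of the middle tray. Origin: centre of its underside; x (120 mm) away from the robot, y to its left, z up. The storage rack's tray at the robot's right (-y) end of the row; empty at the start.
Not all that is in view belongs to the job. Leave any red look-alike of the part that bears large_flat_mid alone. What is shaped like the part that bears small_flat_mid but orange is not meant.

How it is judged:
At the end, for the whole second after the job is handed in: Tall, medium and large flat cartons flat in the storage trays of the same rank as their goods-in trays (centre within 45 mm of the tray's, height 5 mm, tilt 0.12 rad); small flat one flat and square (0.25 rad) on the large one, offset under 19 mm along, 14 mm across (24, 9 if turned); all at rest (((y of from_tall in the frame of from_medium above 0 m and y of from_tall in the frame of from_flat above 0 m and horizontal distance between tall_carton_mid and to_left below 0.045 m and z of tall_carton_mid in the frame of to_left between 0.0465 and 0.0565 m) or (y of from_tall in the frame of from_medium below 0 m and y of from_tall in the frame of from_flat below 0 m and horizontal distance between tall_carton_mid and to_right below 0.045 m and z of tall_carton_mid in the frame of to_right between 0.0465 and 0.0565 m) or (((y of from_tall in the frame of from_medium above 0 m and y of from_tall in the frame of from_flat below 0 m) or (y of from_tall in the frame of from_medium below 0 m and y of from_tall in the frame of from_flat above 0 m)) and horizontal distance between tall_carton_mid and to_middle below 0.045 m and z of tall_carton_mid in the frame of to_middle between 0.0465 and 0.0565 m)) and angle between each of tall_carton_mid, medium_carton_mid, large_flat_mid, small_flat_mid's own z axis and vertical below 0.12 rad and ((y of from_medium in the frame of from_tall above 0 m and y of from_medium in the frame of from_flat above 0 m and horizontal distance between medium_carton_mid and to_left below 0.045 m and z of medium_carton_mid in the frame of to_left between 0.034 and 0.044 m) or (y of from_medium in the frame of from_tall below 0 m and y of from_medium in the frame of from_flat below 0 m and horizontal distance between medium_carton_mid and to_right below 0.045 m and z of medium_carton_mid in the frame of to_right between 0.034 and 0.044 m) or (((y of from_medium in the frame of from_tall above 0 m and y of from_medium in the frame of from_flat below 0 m) or (y of from_medium in the frame of from_tall below 0 m and y of from_medium in the frame of from_flat above 0 m)) and horizontal distance between medium_carton_mid and to_middle below 0.045 m and z of medium_carton_mid in the frame of to_middle between 0.034 and 0.044 m)) and ((y of from_flat in the frame of from_tall above 0 m and y of from_flat in the frame of from_medium above 0 m and horizontal distance between large_flat_mid and to_left below 0.045 m and z of large_flat_mid in the frame of to_left between 0.019 and 0.029 m) or (y of from_flat in the frame of from_tall below 0 m and y of from_flat in the frame of from_medium below 0 m and horizontal distance between large_flat_mid and to_right below 0.045 m and z of large_flat_mid in the frame of to_right between 0.019 and 0.029 m) or (((y of from_flat in the frame of from_tall above 0 m and y of from_flat in the frame of from_medium below 0 m) or (y of from_flat in the frame of from_tall below 0 m and y of from_flat in the frame of from_medium above 0 m)) and horizontal distance between large_flat_mid and to_middle below 0.045 m and z of large_flat_mid in the frame of to_middle between 0.019 and 0.029 m)) and z of small_flat_mid in the frame of large_flat_mid between 0.03 and 0.04 m and ((angle between the x axis of small_flat_mid and the x axis of large_flat_mid, either way round below 0.25 rad and x of small_flat_mid in the frame of large_flat_mid between -0.019 and 0.019 m and y of small_flat_mid in the frame of large_flat_mid between -0.014 and 0.014 m) or (angle between the x axis of small_flat_mid and the y axis of large_flat_mid, either way round below 0.25 rad and x of small_flat_mid in the frame of large_flat_mid between -0.024 and 0.024 m and y of small_flat_mid in the frame of large_flat_mid between -0.009 and 0.009 m)) and linear speed of each of tall_carton, medium_carton, large_flat, small_flat below 0.02 m/s); the robot touches nothing.
It fails at once if a carton is tipped over (leans more than 35 degrees) (angle between any of tall_carton_mid, medium_carton_mid, large_flat_mid, small_flat_mid's own z axis and vertical above 0.6 rad).
It fails at once if a carton is dropped: let go more than about 25 mm above its support, so that it falls free faster than 0.7 m/s ((contact force between the fingers and tall_carton below 0.01 N and linear speed of tall_carton above 0.7 m/s) or (contact force between the fingers and medium_carton below 0.01 N and linear speed of medium_carton above 0.7 m/s) or (contact force between the fingers and large_flat below 0.01 N and linear speed of large_flat above 0.7 m/s) or (contact force between the fingers and small_flat below 0.01 N and linear speed of small_flat above 0.7 m/s)).
It also fails if it takes over 99 s, if anything falls off the work surface, if the arm or the gripper's body presses on something with over 40 N, if the wrist force passes 120 N, or if a joint passes its speed limit or range.

### The arm

A 6-joint arm with a two-finger parallel gripper is mounted at the origin on the work surface. World frame = base frame: x ahead of the robot, y to its left, z up, the work surface at z = 0. Lengths are in m, angles in rad, forces in N, time in s.
With the tool pointing down it reaches from about 0.3 to 0.95 m from the base axis. Payload 3.1 kg.
Tool frame: the origin (TCP) lies on the centre line of the jaws, within the pads' length; the fingertips stand 11 mm ahead of it and the grasp point (between the pads) lies 8 mm behind it; z points along the fingers, y is the line along which they close (so a half turn about z gives the same grasp; the last joint's range is limited). The gripper opens to 85 mm and grips with 20 to 120 N. Pads are 22 mm wide; open, the fingers measure 114 mm over their backs; the gripper's body (76 mm by 85 mm) begins 54 mm behind the grasp point. The pads swing forward as they close: fully open they stand 13 mm farther back than shut.
Start: joints at [-1.221, 0.308, 1.634, -0, 1.2, -0.07], TCP at [0.255, -0.571, 0.242] pointing down, gripper open.
Joint ranges: [-3.06, 3.06], [-0.79, 1.96], [0.05, 2.63], [-1.19, 4.34], [0.05, 2.64], [-2.94, 2.94]. Speed limits (rad/s): [2.79, 2.79, 3.14, 3.14, 3.14, 3.14].

### API

Orientations are given as a unit quaternion [x, y, z, w].
In Python, from bench import status, vision, order gives the robot as it stands. The module is installed in compiled form; this text tells all that it offers.
- The arm moves only by the shell command python3 -m creep 'ROWS' [FORCE]. ROWS is JSON, one flat list of numbers, 5 for each row, row after row: the shift along the tool's x, y, z in m, then the turn about the tool's z in rad, then the closure, from 0 (fully open) to 1 (shut). In form: [dx, dy, dz, yaw, jaw, dx, dy, dz, yaw, jaw, ...]. A call has 1 to 12 rows; each row shifts and turns the commanded pose from where the row before left it, along the tool's axes as they then stand; what a row does not reach is not made up. A row lasts 1/10 s, in which the tool goes at most 50 mm and 8.59 degrees, less where a joint would pass 70% of its speed; a pose out of reach is approached as far as the arm can. A call is refused whole if a number of a shift passes 0.05 or a number of a turn 0.15, either way. A call with a gripper value outside its range is refused whole. The fingers move at their own pace and stop on an object; FORCE is the grip in N (left out, the last holds). Time passes only in rows, so rows that do not move let the fingers close. It gives the time, the measured TCP pose, the force, the opening and the grip force at its end, in the units of the state.
- status.state(): the state, without advancing time (a new reading comes with each control period).
- vision.capture(name): name is "scene" or "side" or "wrist"; returns a dict with "frame" (400x640x3 uint8, red, green, blue), "fx", "fy", "cx", "cy" (pixels), "k1" (the pictures are not rectified: a ray, as slopes to the right and down, at radius r is drawn at 1 + k1 r^2 times it, then the intrinsics apply), "R" (3x3) and "t" (3): a world point X has camera coordinates R X + t; the wrist camera has in their place "hand_eye" (4x4, takes a point from camera to tool coordinates, whose origin is the TCP and whose axes are the flange's). Camera axes: x right, y down, z forward; pixel columns grow to the right and rows downward; lengths in m; the calibration is good to about 2 mm. A picture is of the moment at which its call begins: read the wrist's pose just before it. There is no depth.
- order.hand_in(): hands the job in; it is judged then, once.
The state is a dict: "time_s": time; "joints": joint angles; "dq": joint speeds; "tau": joint torques, N m; "tool_pos": TCP position; "tcp_rot": TCP orientation; "ft_force": force on the tool from outside, world axes, zero at the start; "torque": the same for the moment, N m; "opening": finger opening in m; "gripper_force": force on a finger pad.
Only numpy, scipy, OpenCV 4.12 (cv2) and the standard library are available. Lean on these libraries where they do the work, as an engineer would, in place of code of your own. Each camera call takes 0.05 s, during which the arm holds its last target. There are 200 camera calls.

## Working session

There is one attempt and no reset: what is moved stays moved. The work goes in short steps, Python scripts to look and compute and a shell command to move; the robot and the scene stay as the last step left them, time stands still between calls to the robot, and variables do not carry over. Pictures are saved under pics/ and viewed, at most 16 in all, crops included, and the job is handed in when it is done.

```bash
mkdir -p pics; python3 - <<'E'
from bench import status, vision
import cv2
s=status.state(); print(s)
for n in("scene","side","wrist"):
    d=vision.capture(n); cv2.imwrite(f"pics/{n}0.png",d["frame"][:,:,::-1]); print(n,{k:(v.tolist() if hasattr(v,'tolist') else v) for k,v in d.items() if k!="frame"})
E
```

```text
{'time_s': 0.0, 'joints': array([-1.22068014e+00,  3.09004769e-01,  1.63521684e+00,  1.42520714e-05,
        1.19967050e+00, -6.97019403e-02]), 'dq': array([ 3.01120345e-04, -2.29416343e-04,  1.60829495e-03, -3.15405013e-04,
        1.60572318e-03, -6.99589076e-05]), 'tau': array([ 2.67924397e-04, -4.15252805e+01, -2.76662385e+01,  1.01669191e-04,
        1.01948931e-02,  3.94639372e-06]), 'tool_pos': array([ 0.25444823, -0.56998123,  0.24103275]), 'tcp_rot': array([ 9.78049761e-01,  2.08368288e-01, -1.54099159e-04, -1.13936996e-03]), 'ft_force': array([-0.39615807, -0.49914686, -0.00171763]), 'torque': array([-0.03291393, -0.02689164, -0.03912714]), 'gripper_force': 0.0, 'opening': 0.08561558019356795}
scene {'fx': 454.8048290721469, 'fy': 454.8048290721469, 'cx': 315.63823845901265, 'cy': 206.23876231845227, 'k1': -0.13456793855876564, 'R': [[0.23634408813715813, 0.9716215327087635, 0.009647236873225655], [0.6881482793134315, -0.16036402183531867, -0.7076265442864373], [-0.6859981178404055, 0.1738820798054656, -0.7065207743880904]], 't': [-0.004347661294020593, -0.3228385305395729,
[... 171 characters left out ...]
060429822403, -0.4851610092034259, 0.005732987428361582], [-0.30047548476551944, 0.5321942063246154, -0.7915073024359528], [0.38095741894740215, -0.6938213904912603, -0.6111328194801089]], 't': [0.40911028238870606, 0.2598335207143548, 0.7560910386336774]}
wrist {'fx': 296.3144848697512, 'fy': 296.3144848697512, 'cx': 320.7073091892646, 'cy': 195.03385544652383, 'k1': -0.03709635131982891, 'hand_eye': [[-0.0001002254826298892, -0.9557532212080816, -0.2941696281148447, 0.07490882398111977], [0.999999985662488, -5.563923326114126e-05, -0.00015993528998646083, -0.0008707857737414448], [0.00013649129603238017, -0.2941696399267763, 0.9557532130814288, -0.13290037752874326], [0.0, 0.0, 0.0, 1.0]]}
```

View pics/scene0.png

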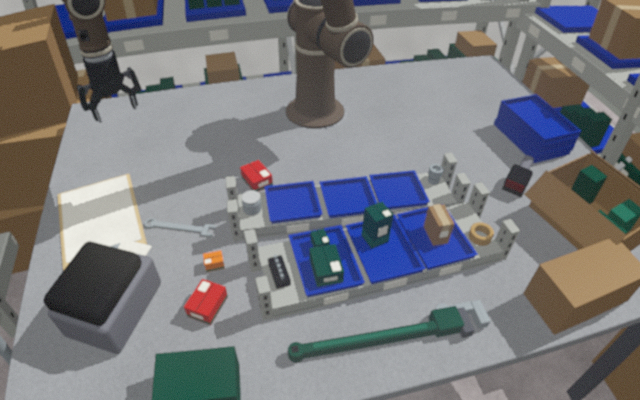

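View pics/side0.png

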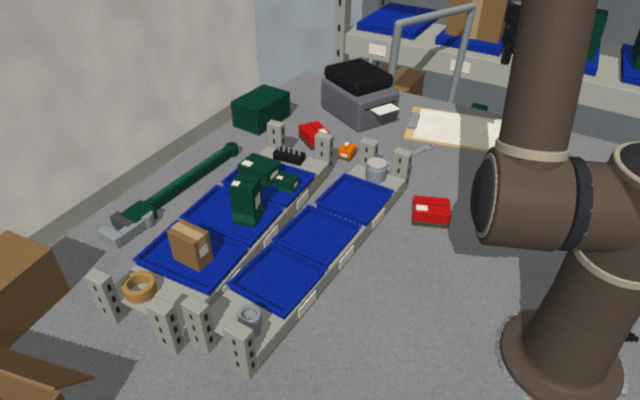

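The cartons are large flat at scene (326,265), small flat (320,243), tall (376,225) and medium (438,225). Look-alikes to leave alone are the red ones at (256,172) and (207,300), the orange one at (213,260), and the green box at (197,375). In world coordinates, the goods-in rack is the far one. From left (+y) to right it holds medium, tall, flats.

```bash
cat > h.py <<'E'
import numpy as np, cv2
from scipy.spatial.transform import Rotation as Ro
from bench import status, vision
def cap(n):
    s=status.state(); d=vision.capture(n)
    if n=="wrist":
        T=np.eye(4);T[:3,:3]=Ro.from_quat(s["tcp_rot"]).as_matrix();T[:3,3]=s["tool_pos"]
        M=T@d["hand_eye"]; d["Rw"],d["o"]=M[:3,:3],M[:3,3]
    else: d["Rw"]=d["R"].T; d["o"]=-d["R"].T@d["t"]
    d["K"]=np.array([[d["fx"],0,d["cx"]],[0,d["fy"],d["cy"]],[0,0,1]])
    d["bgr"]=d["frame"][:,:,::-1].copy(); d["hsv"]=cv2.cvtColor(d["bgr"],cv2.COLOR_BGR2HSV); return d
def ray(d,px):
    u=cv2.undistortPoints(np.array(px,float).reshape(-1,1,2),d["K"],np.array([d["k1"],0,0,0.]))[:,0]
    return np.c_[u,np.ones(len(u))]@d["Rw"].T
def onz(d,px,z):
    r=ray(d,px); return (d["o"]+r*((z-d["o"][2])/r[:,2])[:,None])[:,:2]
def proj(d,X):
    X=np.atleast_2d(X); p=(X-d["o"])@d["Rw"]; 
    return cv2.projectPoints(p,np.zeros(3),np.zeros(3),d["K"],np.array([d["k1"],0,0,0.]))[0][:,0]
def blobs(m,amin):
    return [c for c in cv2.findContours(m.astype(np.uint8),cv2.RETR_EXTERNAL,cv2.CHAIN_APPROX_NONE)[0] if cv2.contourArea(c)>amin]
def rect(d,c,z):
    p=onz(d,c[:,0],z).astype(np.float32); (x,y),(w,h),a=cv2.minAreaRect(p); return np.round([x,y,w,h,a],4), p
E
python3 - <<'E'
from h import *
d=cap("scene"); h=d["hsv"]; roi=np.zeros(h.shape[:2],bool); roi[150:320,225:520]=1
cv2.imwrite("pics/crop1.png",cv2.resize(d["bgr"][145:315,220:520],None,fx=2.6,fy=2.6,interpolation=cv2.INTER_CUBIC))
for nm,lo,hi in(("blue",(105,120,50),(130,255,255)),("green",(60,80,20),(100,255,255)),("brown",(8,60,60),(22,255,255)),):
    m=(cv2.inRange(h,lo,hi)>0)&roi
    for c in blobs(m,60):
        print(nm,cv2.boundingRect(c),rect(d,c,.056 if nm=="blue" else .08)[0])
print(status.state()["time_s"])
E
```

```text
blue (289, 225, 75, 71) [ 0.6639 -0.1366  0.1791  0.1294  1.2004]
blue (346, 208, 131, 76) [0.6588 0.0713 0.1786 0.2672 3.4625]
blue (264, 181, 58, 41) [ 0.4647 -0.1705  0.1301  0.1352 86.8975]
blue (320, 177, 57, 40) [ 4.81700e-01 -2.58000e-02  1.30100e-01  1.32200e-01  8.65637e+01]
blue (370, 171, 59, 38) [ 0.4858  0.1087  0.1296  0.1307 86.1161]
green (432, 307, 30, 13) [8.75600e-01 5.91000e-02 5.67000e-02 2.81000e-02 7.53001e+01]
green (310, 229, 34, 57) [ 6.73900e-01 -1.41300e-01  6.31000e-02  1.54100e-01  8.66849e+01]
green (363, 203, 30, 44) [6.11100e-01 3.00000e-03 6.43000e-02 1.42900e-01 6.38939e+01]
brown (469, 223, 25, 22) [ 0.6971  0.2323  0.0527  0.0716 44.3219]
brown (426, 205, 27, 39) [6.44600e-01 1.48100e-01 6.23000e-02 1.29800e-01 6.65879e+01]
0.2
```

View pics/crop1.png

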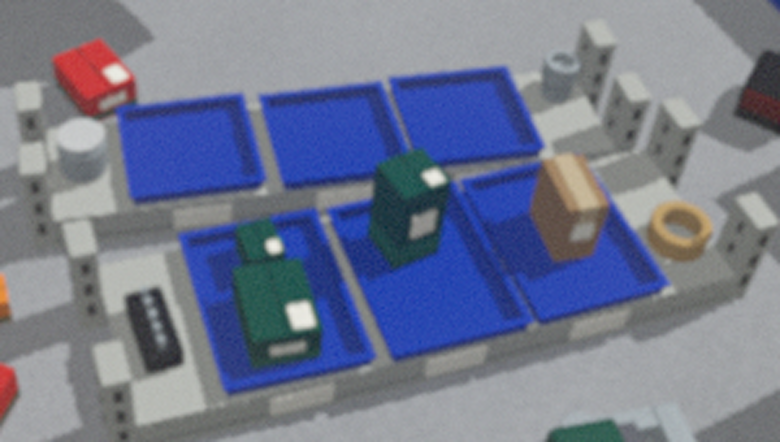

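The crop confirms the choice: small flat on the robot side of the large flat in the -y tray, tall in the middle, medium at +y. All are yawed slightly and gripped across y. I'll go over the rack for a wrist view.

```bash
python3 -m creep '[0,0,-0.03,0.1225,0, 0,0,-0.03,0.1225,0, 0,0,-0.03,0.1225,0, 0,0,-0.03,0.1225,0, 0.0185,-0.042,0,0,0, 0.0185,-0.042,0,0,0, 0.0185,-0.042,0,0,0, 0.0185,-0.042,0,0,0, 0.0185,-0.042,0,0,0, 0.0185,-0.042,0,0,0, 0.0185,-0.042,0,0,0]'
python3 -m creep '[0.0185,-0.042,0,0,0, 0.0185,-0.042,0,0,0, 0.0185,-0.042,0,0,0, 0.0185,-0.042,0,0,0, 0.0185,-0.042,0,0,0, 0.0185,-0.042,0,0,0,0.0185,-0.042,0,0,0,0,0,0,0,0]' 40
python3 - <<'E'
from h import *
s=status.state(); print(s["tool_pos"],Ro.from_quat(s["tcp_rot"]).as_matrix())
d=cap("wrist"); cv2.imwrite("pics/w1.png",d["bgr"])
E
```

```text
time_s: 1.3
tool_pos: [0.4049, -0.2847, 0.3622]
tcp_rot: [0.999, -0.035, 0.0, 0.0]
ft_force: [0.8, -0.8, -1.1]
opening: 0.0855
gripper_force: 0.0
time_s: 2.1
tool_pos: [0.5558, 0.0025, 0.3618]
tcp_rot: [0.999, -0.032, 0.0, -0.001]
ft_force: [-0.7, -1.0, -0.6]
opening: 0.0849
gripper_force: 0.0
[0.55580102 0.00251153 0.36176731] [[ 9.97946151e-01 -6.40568639e-02  4.45392503e-04]
 [-6.40578323e-02 -9.97942581e-01  2.68327244e-03]
 [ 2.72594126e-04 -2.70629228e-03 -9.99996301e-01]]
```

View pics/w1.png

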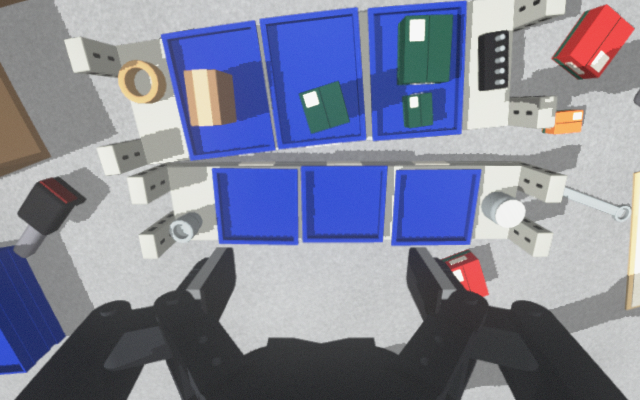

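The wrist view shows: medium (210,97), tall (325,107), large flat (427,48), small flat (418,110). Storage trays are at (256,206), (344,203) and (434,206). The red and orange look-alikes are off to the right. I'll measure top faces.

```bash
python3 - <<'E'
from h import *
d=cap("wrist"); h=d["hsv"]; b=d["bgr"]
m=cv2.inRange(h,(105,120,50),(130,255,255))
for c in blobs(m,2000):
    x,y,w,hh=cv2.boundingRect(c)
    if 120<x<480 and y<250: print("blue",(x,y,w,hh),rect(d,c,.056)[0])
g=cv2.inRange(h,(55,80,20),(100,255,255)); 
for c in blobs(g,300):
    x,y,w,hh=cv2.boundingRect(c); z=.139 if x<370 else (.084 if hh>50 else .074)
    if 250<x<480 and y<150: print("green",(x,y,w,hh),rect(d,c,z)[0])
br=cv2.inRange(h,(6,40,60),(25,255,255))
for c in blobs(br,300):
    x,y,w,hh=cv2.boundingRect(c)
    if 170<x<260 and y<150: print("brown",(x,y,w,hh),rect(d,c,.114)[0])
A=cv2.resize(b[60:135,175:245],None,fx=5,fy=5,interpolation=cv2.INTER_CUBIC)
B=cv2.resize(b[70:145,290:360],None,fx=5,fy=5,interpolation=cv2.INTER_CUBIC)
cv2.imwrite("pics/c2.png",cv2.hconcat([A,B]))
E
```

```text
blue (390, 168, 89, 76) [ 0.4622 -0.1696  0.1301  0.1261 86.9278]
blue (210, 168, 86, 76) [ 0.4815  0.1106  0.1301  0.1254 85.7859]
blue (299, 165, 86, 77) [ 4.76500e-01 -2.58000e-02  1.30800e-01  1.25700e-01  8.62759e+01]
blue (158, 20, 115, 140) [0.6535 0.1407 0.1747 0.1306 2.9858]
blue (257, 6, 107, 142) [0.6609 0.0052 0.174  0.1305 2.4339]
blue (365, 0, 99, 140) [ 0.6628 -0.1365  0.1743  0.1307  0.9286]
green (400, 92, 31, 35) [ 0.6141 -0.1329  0.0434  0.0397  4.9288]
green (297, 80, 49, 52) [ 6.26400e-01 -4.80000e-03  4.67000e-02  4.69000e-02  1.31738e+01]
green (395, 13, 55, 71) [ 6.89000e-01 -1.36600e-01  6.78000e-02  8.06000e-02  8.89859e+01]
brown (181, 69, 52, 56) [6.47200e-01 1.34900e-01 5.76000e-02 6.51000e-02 8.79034e+01]
```

View pics/c2.png

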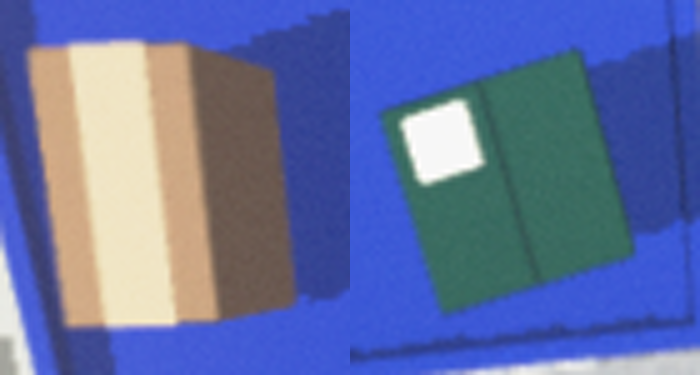

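```bash
cat >> h.py <<'E'
def go(x,y,z,psi):
    "total turn to make first, then tool-axis shifts to make after the turn"
    s=status.state(); R=Ro.from_quat(s["tcp_rot"]).as_matrix(); p=s["tool_pos"]
    cur=np.arctan2(R[1,0],R[0,0]); dX,dY=x-p[0],y-p[1]; c,n=np.cos(psi),np.sin(psi)
    print("t",round(s["time_s"],1),"pos",np.round(p,4),"psi",round(cur,3),"turn",round(cur-psi,3),"dx %.4f dy %.4f dz %.4f"%(dX*c+dY*n,dX*n-dY*c,p[2]-z))
E
python3 - <<'E'
from h import *
d=cap("wrist"); p=onz(d,[(180.6,69.6),(212.6,68.6),(218.6,124),(187.6,125.2)],.114); print(p,p.mean(0))
e=(p[1]+p[0]-p[2]-p[3])/2; print(np.hypot(*e),np.arctan2(e[1],e[0]),np.hypot(*(p[0]-p[1])))
go(.6264,-.0048,.097,.23)
E
```

```text
[[0.68061241 0.1597853 ]
 [0.67859298 0.12075765]
 [0.61345733 0.12399408]
 [0.61494206 0.16370125]] [0.6469012  0.14205957]
0.06550070226245015 -0.05462486673925354 0.03907986076000479
t 2.2 pos [ 0.5539 -0.0024  0.3618] psi -0.069 turn -0.299 dx 0.0700 dy 0.0188 dz 0.2648
```

```bash
python3 -m creep '[0,0,0,-0.15,0, 0,0,0,-0.149,0, 0.035,0.0095,-0,0,0, 0.035,0.0095,0.02,0,0, 0,0,0.045,0,0, 0,0,0.045,0,0, 0,0,0.04,0,0, 0,0,0.03,0,0, 0,0,0,0,0, 0,0,0,0,0]' 40
python3 - <<'E'
from h import *
go(.6264,-.0048,.097,.23)
d=cap("wrist"); cv2.imwrite("pics/w3.png",d["bgr"])
E
```

```text
time_s: 3.25
tool_pos: [0.6265, -0.0065, 0.1825]
tcp_rot: [0.994, 0.113, -0.0, 0.0]
ft_force: [0.3, 0.4, 1.6]
opening: 0.0853
gripper_force: 0.0
t 3.2 pos [ 0.6265 -0.0065  0.1825] psi 0.227 turn -0.003 dx 0.0003 dy -0.0016 dz 0.0855
```

View pics/w3.png

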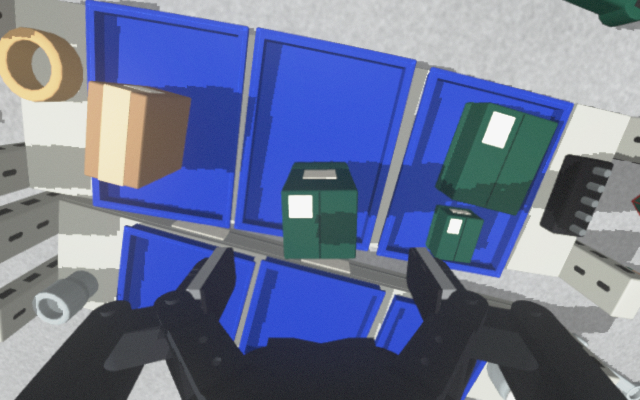

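The tall top face is at (282–356, 190–258), centred between the jaws. I'll descend and grip.

```bash
python3 -m creep '[0,-0.0015,0.035,0,0, 0,0,0.03,0,0, 0,0,0.02,0,0, 0,0,0,0,0, 0,0,0,0,1, 0,0,0,0,1, 0,0,0,0,1, 0,0,0,0,1, 0,0,0,0,1, 0,0,0,0,1]' 40
python3 -m creep '[0,0,-0.01,0,1, 0,0,-0.025,0,1, 0,0,-0.035,0,1,0,0,-0.02,0,1, 0,0,0,0,1]'
python3 -c "
from h import *
go(.4765,-.0258,.099,-.069)"
```

```text
time_s: 4.3
tool_pos: [0.6287, -0.004, 0.1002]
tcp_rot: [0.993, 0.114, 0.002, 0.001]
ft_force: [-1.0, -1.1, 6.2]
opening: 0.0477
gripper_force: 42.5
time_s: 4.8
tool_pos: [0.6289, -0.0035, 0.1913]
tcp_rot: [0.993, 0.114, 0.004, 0.001]
ft_force: [1.7, -0.4, -2.2]
opening: 0.0473
gripper_force: 42.2
t 4.8 pos [ 0.6289 -0.0035  0.1913] psi 0.229 turn 0.298 dx -0.1505 dy 0.0327 dz 0.0923
```

```bash
python3 -m creep '[0,0,0,0.149,1, 0,0,0,0.149,1, -0.025,0.005,0,0,1, -0.04,0.009,0,0,1, -0.04,0.009,0,0,1, -0.03,0.007,0,0,1, -0.0155,0.0027,0,0,1, 0,0,0.03,0,1, 0,0,0.03,0,1, 0,0,0.015,0,1, 0,0,0,0,1]'
python3 -c "
from h import *
go(.4765,-.0258,.1005,-.069); d=cap('wrist'); cv2.imwrite('pics/w4.png',d['bgr'])"
```

```text
time_s: 5.9
tool_pos: [0.4695, -0.0251, 0.1083]
tcp_rot: [0.999, -0.035, -0.005, -0.001]
ft_force: [0.1, -0.3, -3.1]
opening: 0.0476
gripper_force: 42.1
t 5.9 pos [ 0.4695 -0.0251  0.1083] psi -0.069 turn -0.0 dx 0.0070 dy 0.0002 dz 0.0078
```

View pics/w4.png

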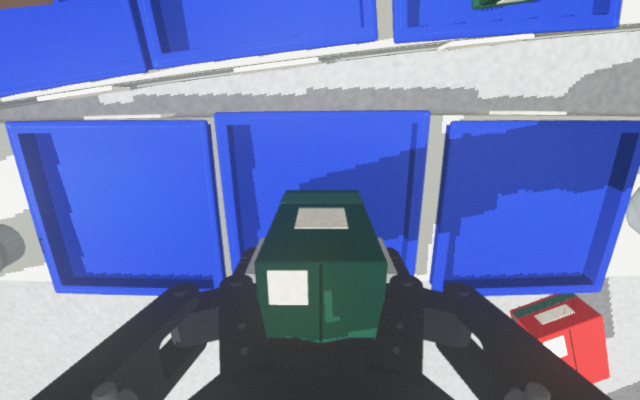

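The tall carton is above the middle storage tray (216–430, 112–290), laterally centred. I'll lower and release it.

```bash
python3 -m creep '[0.007,0,0,0,1, 0,0,0.006,0,1, 0,0,0.002,0,1, 0,0,0,0,1, 0,0,0,0,1]'
python3 -m creep '[0,0,0,0,0.7, 0,0,0,0,0.5, 0,0,0,0,0, 0,0,0,0,0, 0,0,-0.02,0,0, 0,0,-0.04,0,0, 0,0,-0.045,0,0, 0,0,-0.035,0,0, 0,0,0,0,0, 0,0,0,0,0]'
python3 -c "
from h import *
go(.6469,.1421,.165,-.055)"
```

```text
time_s: 6.45
tool_pos: [0.481, -0.0262, 0.1044]
tcp_rot: [0.999, -0.035, 0.0, 0.0]
ft_force: [0.1, -0.1, -3.9]
opening: 0.0475
gripper_force: 42.2
time_s: 7.45
tool_pos: [0.482, -0.0264, 0.2458]
tcp_rot: [0.999, -0.035, 0.002, 0.0]
ft_force: [-0.7, 0.6, 0.2]
opening: 0.0854
gripper_force: 0.0
t 7.5 pos [ 0.482  -0.0264  0.2458] psi -0.069 turn -0.014 dx 0.1554 dy -0.1773 dz 0.0808
```

```bash
python3 -m creep '[0,0,0,-0.014,0, 0.02,-0.022,0,0,0, 0.032,-0.037,0,0,0, 0.032,-0.037,0,0,0, 0.032,-0.037,0,0,0, 0.025,-0.030,0.01,0,0, 0.0144,-0.0143,0.03,0,0, 0,0,0.04,0,0,0,0,0,0,0,0,0,0,0,0]'
python3 -c "
from h import *
go(.6469,.1421,.085,-.055); d=cap('wrist'); cv2.imwrite('pics/w5.png',d['bgr'])"
```

```text
time_s: 8.45
tool_pos: [0.6438, 0.1418, 0.1614]
tcp_rot: [1.0, -0.027, -0.003, 0.001]
ft_force: [-0.0, 0.0, 1.2]
opening: 0.0856
gripper_force: 0.0
t 8.4 pos [0.6438 0.1418 0.1614] psi -0.055 turn 0.0 dx 0.0031 dy -0.0005 dz 0.0764
```

View pics/w5.png

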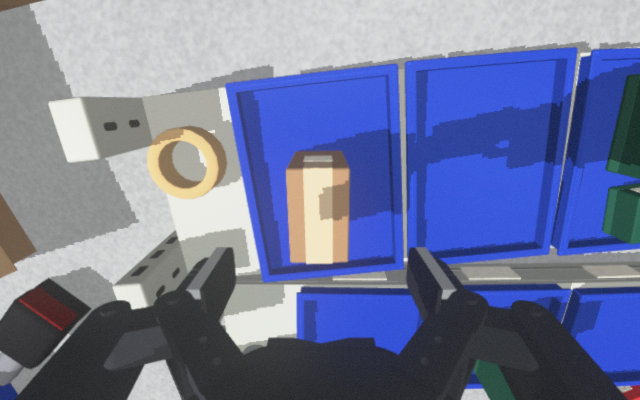

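The medium top face is at (287–350, 168–264), square and centred between the jaws.

```bash
python3 -m creep '[0.003,0,0.03,0,0, 0,0,0.03,0,0, 0,0,0.016,0,0, 0,0,0,0,0, 0,0,0,0,1, 0,0,0,0,1, 0,0,0,0,1, 0,0,0,0,1, 0,0,0,0,1, 0,0,0,0,1]' 40
python3 -m creep '[0,0,-0.01,0,1, 0,0,-0.025,0,1, 0,0,-0.035,0,1,0,0,-0.02,0,1, 0,0,0,0,1, 0,0,0,0,1]'
python3 -c "
from h import *
go(.4815,.1106,.085,-.069)"
```

```text
time_s: 9.5
tool_pos: [0.6504, 0.1424, 0.0904]
tcp_rot: [1.0, -0.028, 0.002, -0.0]
ft_force: [-0.4, 0.9, 5.5]
opening: 0.0396
gripper_force: 41.2
time_s: 10.1
tool_pos: [0.6482, 0.1419, 0.1775]
tcp_rot: [1.0, -0.028, -0.001, 0.0]
ft_force: [-0.6, 0.2, -3.3]
opening: 0.0397
gripper_force: 41.1
t 10.1 pos [0.6482 0.1419 0.1775] psi -0.055 turn 0.014 dx -0.1642 dy 0.0427 dz 0.0925
```

```bash
python3 -m creep '[0,0,0,0.014,1, -0.022,0.006,0,0,1, -0.04,0.0105,0,0,1, -0.04,0.0105,0,0,1, -0.04,0.0105,0,0,1, -0.0222,0.0052,0,0,1, 0,0,0.03,0,1, 0,0,0.03,0,1, 0,0,0.015,0,1, 0,0,0,0,1,0,0,0,0,1,0,0,0,0,1]'
python3 -c "
from h import *
go(.4815,.1106,.0885,-.069); d=cap('wrist'); cv2.imwrite('pics/w6.png',d['bgr'])"
```

```text
time_s: 11.3
tool_pos: [0.483, 0.1109, 0.1039]
tcp_rot: [0.999, -0.035, 0.001, -0.0]
ft_force: [-0.7, 0.7, -2.8]
opening: 0.0397
gripper_force: 41.0
t 11.3 pos [0.483  0.1109 0.1039] psi -0.069 turn -0.0 dx -0.0015 dy 0.0004 dz 0.0154
```

View pics/w6.png

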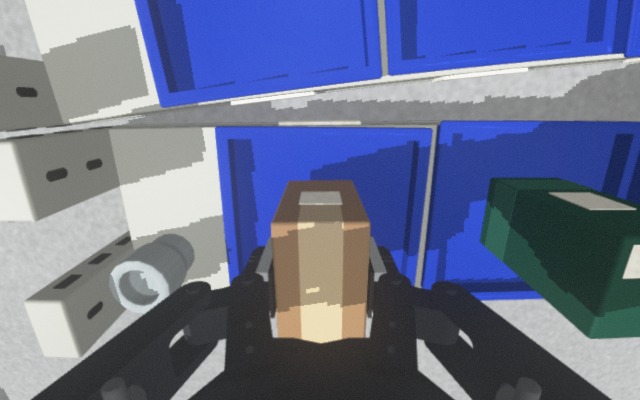

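Medium is over the left storage tray (217–435). Tall stands upright at right (490–640). I'll lower until contact.

```bash
python3 -m creep '[0,0,0.008,0,1, 0,0,0.006,0,1, 0,0,0,0,1, 0,0,0,0,1, 0,0,0,0,1]'
python3 -m creep '[0,0,0.002,0,1, 0,0,0,0,1]'
```

```text
time_s: 11.85
tool_pos: [0.483, 0.1112, 0.0901]
tcp_rot: [0.999, -0.035, 0.001, -0.0]
ft_force: [-2.1, 1.4, 6.2]
opening: 0.0395
gripper_force: 41.9
time_s: 12.05
tool_pos: [0.4831, 0.1112, 0.0901]
tcp_rot: [0.999, -0.035, 0.0, -0.0]
ft_force: [-7.1, 1.1, 19.8]
opening: 0.0395
gripper_force: 43.6
```

```bash
python3 -m creep '[0,0,-0.002,0,1, 0,0,0,0,0.6, 0,0,0,0,0, 0,0,0,0,0, 0,0,-0.02,0,0, 0,0,-0.04,0,0, 0,0,-0.045,0,0, 0,0,-0.045,0,0, 0,0,0,0,0]'
python3 -c "
from h import *
go(.662,-.139,.24,-.02)"
```

```text
time_s: 12.95
tool_pos: [0.4872, 0.1114, 0.2462]
tcp_rot: [0.999, -0.035, 0.007, -0.001]
ft_force: [0.9, -0.3, -0.6]
opening: 0.0851
gripper_force: 0.0
t 12.9 pos [0.4872 0.1114 0.2462] psi -0.069 turn -0.049 dx 0.1797 dy 0.2468 dz 0.0062
```

```bash
python3 -m creep '[0,0,0,-0.049,0, 0.02,0.028,0,0,0, 0.028,0.039,0,0,0, 0.028,0.039,0,0,0, 0.028,0.039,0,0,0, 0.028,0.039,0,0,0, 0.028,0.039,0,0,0, 0.0197,0.024,0,0,0, 0,0,0,0,0, 0,0,0,0,0, 0,0,0,0,0]'
python3 - <<'E'
from h import *
d=cap("wrist"); h=d["hsv"]
g=cv2.inRange(h,(55,80,20),(100,255,255)); 
for c in blobs(g,300): print(cv2.boundingRect(c),rect(d,c,.084)[0],rect(d,c,.074)[0])
cv2.imwrite("pics/w7.png",cv2.resize(d["bgr"][0:300,160:480],None,fx=2,fy=2,interpolation=cv2.INTER_CUBIC)); go(.689,-.1405,.16,-.02)
E
```

```text
time_s: 14.05
tool_pos: [0.6558, -0.1387, 0.238]
tcp_rot: [1.0, -0.01, -0.001, -0.001]
ft_force: [0.4, 0.3, 0.1]
opening: 0.0854
gripper_force: 0.0
(225, 292, 31, 62) [ 4.8370e-01 -3.9000e-02  3.5000e-02  8.8500e-02  8.4768e+01] [ 4.7510e-01 -3.5500e-02  3.6200e-02  9.1600e-02  8.4768e+01]
(303, 190, 34, 47) [ 0.6216 -0.1361  0.0493  0.0318  4.5977] [ 0.6178 -0.136   0.051   0.0329  4.5977]
(292, 105, 64, 83) [ 6.89600e-01 -1.40800e-01  5.92000e-02  7.91000e-02  8.88711e+01] [ 6.88200e-01 -1.40900e-01  6.13000e-02  8.19000e-02  8.88711e+01]
t 14.1 pos [ 0.6559 -0.1385  0.2384] psi -0.019 turn 0.001 dx 0.0331 dy 0.0014 dz 0.0784
```

View pics/w7.png

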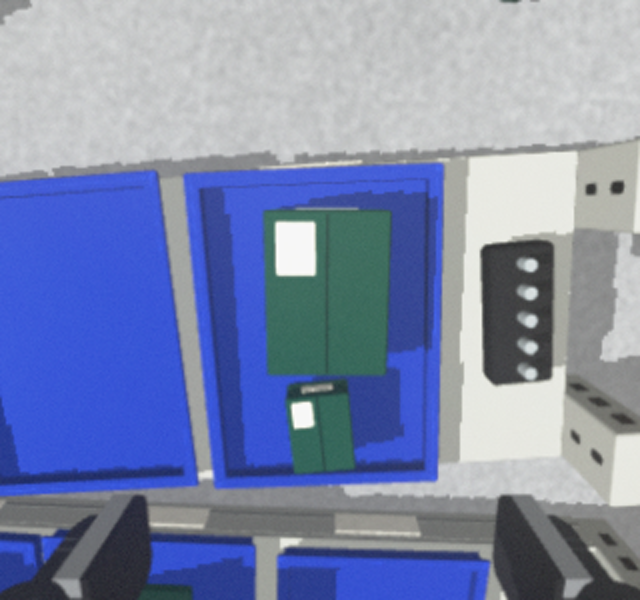

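Large flat top is at crop (265–390, 210–375), and small flat top at (288–355, 392–473). Both are clear for a grip across y.

```bash
python3 - <<'E'
from h import *
d=cap("wrist"); p=onz(d,np.array([(288,397),(349,392),(355,469),(293,473)])/2+[160,0],.074); e=(p[0]+p[1]-p[2]-p[3])/2
print("small",p.mean(0),np.arctan2(e[1],e[0]),np.hypot(*e),np.hypot(*(p[0]-p[1])))
E
python3 -m creep '[0.0335,0.002,0,0,0, 0,0,0.04,0,0, 0,0,0.04,0,0, 0,0,0.04,0,0, 0,0,0.03,0,0, 0,0,0.017,0,0, 0,0,0,0,0, 0,0,0,0,0, 0,0,0,0,0]'
```

```text
small [ 0.61417131 -0.13668695] 0.04776625991484689 0.04414770259340357 0.03223020310189106
time_s: 15.05
tool_pos: [0.6925, -0.1428, 0.0753]
tcp_rot: [1.0, -0.01, 0.002, 0.001]
ft_force: [0.1, -0.1, 0.3]
opening: 0.0854
gripper_force: 0.0
```

```bash
python3 -m creep '[0,0,0.006,0,0, 0,0,0,0,0, 0,0,0,0,1, 0,0,0,0,1, 0,0,0,0,1, 0,0,0,0,1, 0,0,0,0,1]' 60
python3 -m creep '[0,0,-0.01,0,1, 0,0,-0.025,0,1, 0,0,-0.04,0,1,0,0,-0.04,0,1, 0,0,-0.02,0,1, 0,0,0,0,1, 0,0,0,0,1]'
python3 -c "
from h import *
go(.4622,-.170,.07,-.069)"
```

```text
time_s: 15.75
tool_pos: [0.6909, -0.1426, 0.067]
tcp_rot: [1.0, -0.01, 0.001, 0.0]
ft_force: [0.6, 0.4, 2.5]
opening: 0.0588
gripper_force: 68.8
time_s: 16.45
tool_pos: [0.6893, -0.1422, 0.2001]
tcp_rot: [1.0, -0.01, -0.001, -0.0]
ft_force: [-0.3, -0.2, -3.9]
opening: 0.0587
gripper_force: 68.3
t 16.4 pos [ 0.6893 -0.1422  0.2001] psi -0.02 turn 0.049 dx -0.2247 dy 0.0434 dz 0.1301
```

```bash
python3 -m creep '[0,0,0,0.049,1, -0.023,0.0045,0,0,1, -0.04,0.008,0,0,1, -0.045,0.0085,0,0,1, -0.045,0.0085,0,0,1, -0.04,0.008,0,0,1, -0.0317,0.0059,0,0,1, 0,0,0.04,0,1, 0,0,0.04,0,1, 0,0,0.025,0,1, 0,0,0,0,1,0,0,0,0,1]'
python3 -c "
from h import *
go(.4622,-.170,.069,-.069); d=cap('wrist'); cv2.imwrite('pics/w8.png',d['bgr'])"
```

```text
time_s: 17.65
tool_pos: [0.4615, -0.1694, 0.0946]
tcp_rot: [0.999, -0.035, -0.002, -0.001]
ft_force: [0.5, 1.2, -2.5]
opening: 0.0594
gripper_force: 68.0
t 17.6 pos [ 0.4615 -0.1694  0.0946] psi -0.069 turn -0.0 dx 0.0008 dy 0.0005 dz 0.0256
```

View pics/w8.png

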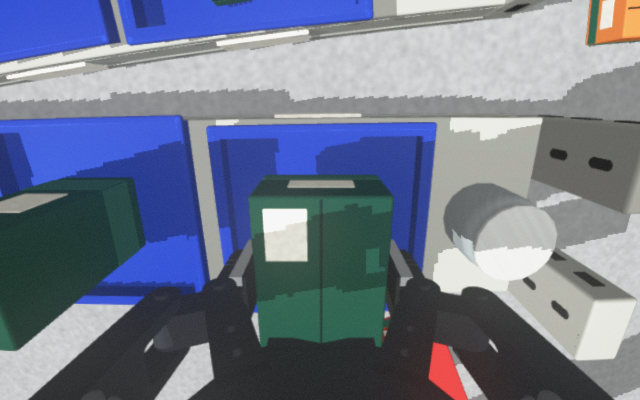

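Large flat is over the right storage tray (207–436), centred and clear of the white cylinder at (500,230). I'll lower it and release with limited opening.

```bash
python3 -m creep '[0,0,0.012,0,1, 0,0,0.008,0,1, 0,0,0.005,0,1, 0,0,0,0,1, 0,0,0,0,1, 0,0,0,0,1]'
python3 -m creep '[0,0,0.002,0,1, 0,0,0,0,1]'
```

```text
time_s: 18.3
tool_pos: [0.4635, -0.1704, 0.0716]
tcp_rot: [0.999, -0.035, 0.0, 0.0]
ft_force: [0.5, 0.3, -3.9]
opening: 0.0586
gripper_force: 68.2
time_s: 18.5
tool_pos: [0.4632, -0.1702, 0.0693]
tcp_rot: [0.999, -0.035, 0.0, 0.0]
ft_force: [-0.6, -0.3, -3.4]
opening: 0.0589
gripper_force: 68.2
```

```bash
python3 -m creep '[0,0,0.002,0,1, 0,0,0,0,1, 0,0,0,0,1]'
python3 -m creep '[0,0,0,0,0.5, 0,0,0,0,0.15, 0,0,0,0,0.15, 0,0,0,0,0.15, 0,0,-0.02,0,0.15, 0,0,-0.04,0,0.15, 0,0,-0.045,0,0.15, 0,0,-0.045,0,0.15, 0,0,0,0,0.15, 0,0,0,0,0.15]'
python3 - <<'E'
from h import *
d=cap("wrist"); h=d["hsv"]; g=cv2.inRange(h,(55,80,20),(100,255,255)) 
for c in blobs(g,300): print(cv2.boundingRect(c),rect(d,c,.084)[0])
cv2.imwrite("pics/w9.png",d["bgr"]); go(.6142,-.1367,.13,.048)
E
```

```text
time_s: 18.8
tool_pos: [0.4631, -0.1702, 0.0672]
tcp_rot: [0.999, -0.035, -0.0, -0.0]
ft_force: [0.2, -0.2, -2.5]
opening: 0.0588
gripper_force: 68.2
time_s: 19.8
tool_pos: [0.4643, -0.1707, 0.2192]
tcp_rot: [0.999, -0.035, 0.002, 0.001]
ft_force: [-0.2, -0.2, -0.8]
opening: 0.0725
gripper_force: 0.0
(96, 153, 112, 78) [ 4.70000e-01 -1.00000e-02  1.06000e-01  7.65000e-02  8.63582e+01]
(288, 146, 65, 83) [ 4.63100e-01 -1.69500e-01  5.92000e-02  8.00000e-02  8.61951e+01]
(246, 0, 49, 52) [ 0.6058 -0.1387  0.0393  0.0332  4.7453]
t 19.9 pos [ 0.463  -0.1701  0.2173] psi -0.069 turn -0.117 dx 0.1526 dy -0.0261 dz 0.0873
```

View pics/w9.png

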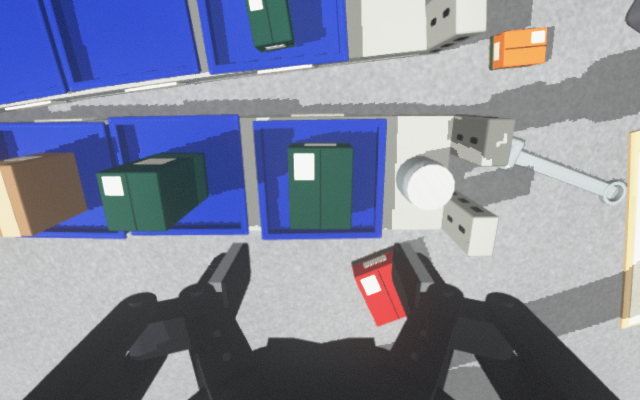

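Large flat sits square in the right tray at (320,187), world (.463,-.170), and the others are upright. Next is the small flat.

```bash
python3 -m creep '[0,0,0,-0.117,0.3, 0.03,-0.005,0,0,0.3, 0.045,-0.008,0,0,0.3, 0.045,-0.008,0,0,0.3, 0.0326,-0.0051,0.01,0,0.3, 0,0,0.035,0,0.3, 0,0,0.03,0,0.3, 0,0,0,0,0.3, 0,0,0,0,0.3, 0,0,0,0,0.3]'
python3 - <<'E'
from h import *
d=cap("wrist"); h=d["hsv"]; g=cv2.inRange(h,(55,80,20),(100,255,255)) 
for c in blobs(g,300): print(cv2.boundingRect(c),rect(d,c,.074)[0])
cv2.imwrite("pics/w10.png",d["bgr"]); go(.6142,-.1367,.062,.048)
E
```

```text
time_s: 20.85
tool_pos: [0.615, -0.1372, 0.1433]
tcp_rot: [1.0, 0.024, 0.001, 0.0]
ft_force: [-0.0, 0.1, 1.1]
opening: 0.0599
gripper_force: 0.0
(154, 343, 59, 57) [ 4.48100e-01 -2.53000e-02  3.11000e-02  8.98000e-02  5.41583e+01]
(318, 315, 70, 32) [ 5.100e-01 -1.685e-01  5.700e-02  2.910e-02  8.766e+01]
(297, 175, 47, 66) [ 0.617  -0.136   0.0498  0.0331  4.2201]
(573, 60, 67, 70) [ 7.06800e-01 -3.24500e-01  3.70000e-03  5.78000e-02  5.60518e+01]
t 20.9 pos [ 0.6155 -0.1374  0.1441] psi 0.048 turn -0.0 dx -0.0013 dy -0.0007 dz 0.0821
```

View pics/w10.png

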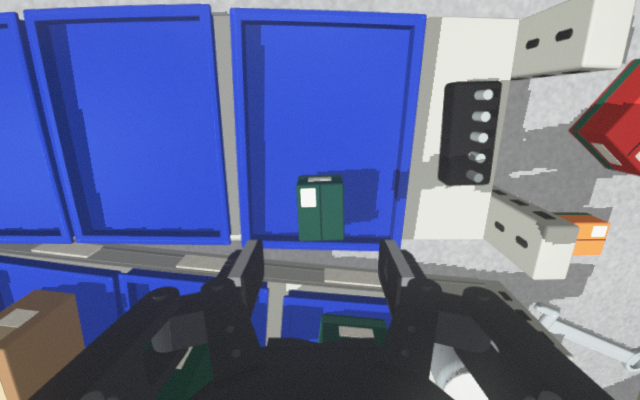

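Small flat top at (299–343, 183–241), centred in the jaws.

```bash
python3 -m creep '[-0.001,-0.001,0.03,0,0.3, 0,0,0.03,0,0.3, 0,0,0.015,0,0.3, 0,0,0.006,0,0.3, 0,0,0,0,0.3, 0,0,0,0,0.3, 0,0,0,0,0.3]' 25
python3 -m creep '[0,0,0,0,1, 0,0,0,0,1, 0,0,0,0,1, 0,0,0,0,1, 0,0,0,0,1]' 25
python3 -c "
from h import *
go(.6142,-.1367,.062,.048)"
```

```text
time_s: 21.6
tool_pos: [0.6148, -0.1363, 0.063]
tcp_rot: [1.0, 0.024, 0.002, 0.0]
ft_force: [0.1, 0.1, -0.2]
opening: 0.0598
gripper_force: 0.0
time_s: 22.1
tool_pos: [0.6142, -0.1362, 0.0624]
tcp_rot: [1.0, 0.024, 0.001, 0.0]
ft_force: [-0.9, 0.6, 4.9]
opening: 0.0334
gripper_force: 26.7
t 22.1 pos [ 0.6142 -0.1362  0.0624] psi 0.048 turn -0.0 dx -0.0000 dy 0.0005 dz 0.0004
```

```bash
python3 -m creep '[0,0,-0.01,0,1, 0,0,-0.025,0,1, 0,0,-0.04,0,1,0,0,-0.03,0,1, 0,0,0,0,1, 0,0,0,0.114,1, 0,0,0,0,1]'
python3 -c "
from h import *
go(.4631,-.1695,.1025,-.066)"
```

```text
time_s: 22.8
tool_pos: [0.612, -0.1355, 0.1647]
tcp_rot: [0.999, -0.033, -0.001, -0.0]
ft_force: [0.3, -1.3, -1.6]
opening: 0.0336
gripper_force: 26.0
t 22.8 pos [ 0.612  -0.1355  0.1647] psi -0.066 turn -0.0 dx -0.1463 dy 0.0438 dz 0.0622
```

```bash
python3 -m creep '[-0.02,0.006,0,0,1, -0.038,0.0115,0,0,1, -0.04,0.012,0,0,1, -0.032,0.0095,0,0,1, -0.0163,0.0048,0,0,1, 0,0,0,0,1, 0,0,0.02,0,1, 0,0,0.02,0,1, 0,0,0.01,0,1, 0,0,0,0,1,0,0,0,0,1, 0,0,0,0,1]'
python3 -c "
from h import *
go(.4631,-.1695,.1025,-.066); d=cap('wrist'); cv2.imwrite('pics/w11.png',d['bgr'])"
```

```text
time_s: 24.0
tool_pos: [0.4655, -0.1702, 0.117]
tcp_rot: [0.999, -0.033, 0.001, 0.0]
ft_force: [0.1, 0.2, -1.3]
opening: 0.0332
gripper_force: 25.9
t 24.0 pos [ 0.4655 -0.1702  0.117 ] psi -0.066 turn 0.0 dx -0.0024 dy -0.0005 dz 0.0145
```

View pics/w11.png

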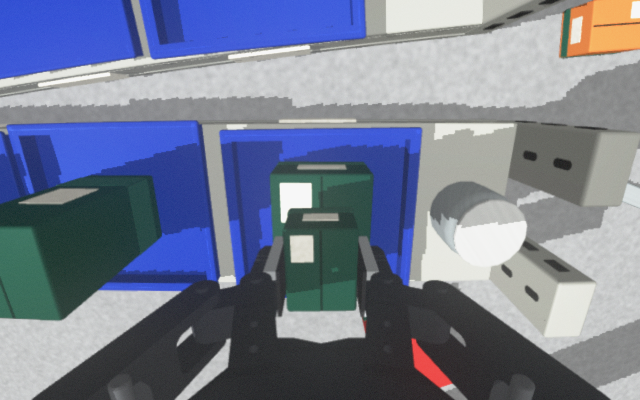

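Small (286–358) is held squarely over the large flat (270–372). I'll correct x by −2 mm and lower to contact.

```bash
python3 -m creep '[-0.002,0,0.006,0,1, 0,0,0.005,0,1, 0,0,0.002,0,1, 0,0,0,0,1, 0,0,0,0,1, 0,0,0,0,1]'
python3 -m creep '[0,0,0.0015,0,1, 0,0,0,0,1, 0,0,0,0,1]'
```

```text
time_s: 24.65
tool_pos: [0.4626, -0.1699, 0.1034]
tcp_rot: [0.999, -0.033, 0.0, 0.0]
ft_force: [0.0, -0.0, -0.5]
opening: 0.0334
gripper_force: 26.0
time_s: 24.95
tool_pos: [0.4629, -0.17, 0.1023]
tcp_rot: [0.999, -0.033, 0.0, 0.0]
ft_force: [-0.3, 0.4, 3.1]
opening: 0.0333
gripper_force: 26.4
```

```bash
python3 -m creep '[0,0,0,0,0.5, 0,0,0,0,0.3, 0,0,0,0,0.3, 0,0,-0.01,0,0.3, 0,0,-0.03,0,0.3, 0,0,-0.045,0,0.3, 0,0,-0.045,0,0.3, -0.02,-0.04,-0.02,0,0.3, -0.02,-0.04,-0.02,0,0.3, 0,0,0,0,0.3, 0,0,0,0,0.3]'
python3 - <<'E'
from h import *
d=cap("wrist"); s=cap("side")
print(status.state()["time_s"])
cv2.imwrite("pics/w12.png",cv2.vconcat([cv2.resize(d["bgr"][40:270,150:510],(720,460)) [:300],cv2.resize(s["bgr"][120:370,220:460],(288,300)) if 0 else cv2.resize(s["bgr"][150:300,220:580],(720,300))]))
E
```

```text
time_s: 26.05
tool_pos: [0.4282, -0.0869, 0.2731]
tcp_rot: [0.999, -0.032, 0.002, 0.001]
ft_force: [0.5, -0.3, -0.5]
opening: 0.0601
gripper_force: 0.0
26.15
```

View pics/w12.png

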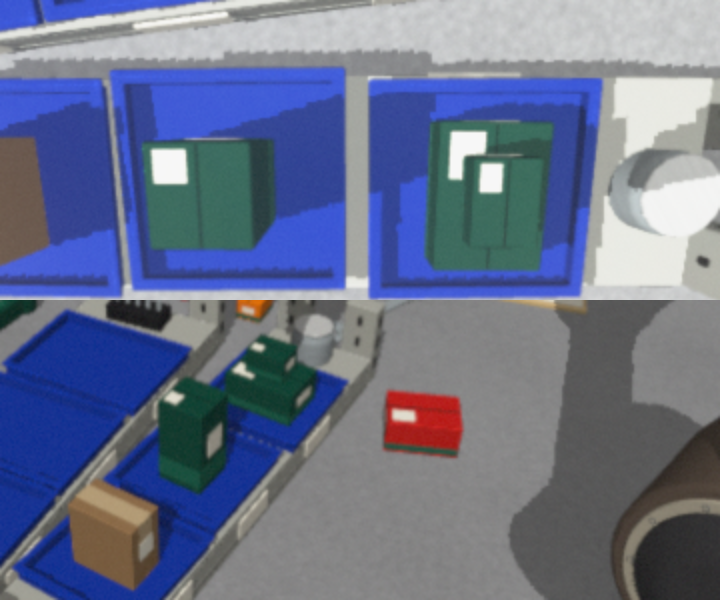

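All four cartons are in place. The stack is at crop (490,195), shifted by parallax, so I'll check its offset numerically and then hand in.

```bash
python3 - <<'E'
from h import *
from bench import order
d=cap("wrist")
a=onz(d,[(402,141)],.114)[0]; b=onz(d,[(396.2,137.8)],.084)[0]; print(a,b,a-b)
if abs(a-b).max()<.009: print(order.hand_in())
E
```

```text
[ 0.46278294 -0.16887881] [ 0.46251394 -0.17053556] [0.000269   0.00165675]
the job is handed in; nothing more can be done
None
```

The job is handed in: all four cartons are in the storage trays in the same left-to-right order, the small flat about 2 mm off centre on the large one, finished at about 26 s; the hand-in returned no verdict.

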